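# Find the heavy side of a spit roast and hold it down for balancing

## Task

The roast on the countertop rotisserie has to be balanced before it is cooked. Throw the red-knobbed lever on the gearbox fully over to free the spit from its drive, then take the spit's crank handle and turn it a full turn, either way round, to feel where the roast is heavy. Bring the heavy side straight down and finish while still gripping the crank handle and holding it steady there, so that a helper can clamp the balance weight on at the top; leave the lever over, do not touch the roast, and leave the other things on the worktop where they are.

Things in the scene. Friction and masses are not known exactly. Their poses are not given: they have to be found in the camera images.
- rotisserie: Countertop rotisserie, fixed, 190 x 290 mm, turned up to 0.2 rad. Origin on the worktop under the roast's middle; y axis along the spit from the crank end (-y) to the grey gearbox (+y), z up. Spit axis 140 mm high; steel uprights at y = -85 and 85 mm, 167 mm high; gearbox 100 x 62 mm, top 182 mm high, centred at y = 154 mm.
- crank_axis (a point): Point on the spit's axis level with crank_grip (does not turn): centre of the circle of 50 mm radius, in the rotisserie's x-z plane, on which crank_grip travels. Axes as the rotisserie's.
- crank_grip (a point): Gripping point of the crank handle, on the wooden grip's centre line; it travels on the 50 mm circle about crank_axis, 46 mm out (-y) from the face of the crank arm.
- crank_handle: Dark wooden grip of the crank, a cylinder 22 mm in diameter, 75 mm long, along the rotisserie's y and free to turn on its own pin: pinched from above, fingers closing along the rotisserie's x, it can be led all the way round without tilting the hand. Origin at its inner end, 3 mm from the crank arm; it runs to -y; crank_grip is 43 mm along it.
- spit (a joint): Angle of spit, roast and crank together, rad, many turns; starts within 0.4 of 0. Grip at x = 50 mm sin, z = 140 mm + 50 mm cos (0: crank up). Held by the drive until freed; then a constant drag of about 6 N at the grip, a little more than the pull of the heavy side (4 to 5.5 N at most), so it stays where left; it turns hardest as the heavy side is lifted, lightest as it sinks.
- roast: Rolled roast tied with string, 102 mm in diameter, 132 mm long, fixed on the spit between the uprights. Origin on the spit axis at its middle. It looks even: which side is heavy cannot be seen and differs every time (it has no fixed relation to the crank). Not to be touched.
- clutch_lever (a joint): Angle of the cam lever on the gearbox, rad: starts within 0 to 0.15 (pointing to the rotisserie's -x, drive engaged); 1.5 is fully over at its stop (pointing to +y, spit free). Swings level about a vertical pivot, clockwise seen from above, with about 4 N at the knob; stays where left.
- lever_knob (a point): Middle of the lever's red upright knob, a cylinder 18 mm in diameter and 36 mm high, at 60 mm from the pivot, 230 mm above the worktop (its top 248 mm). The lever arm under it is 14 mm wide, its top 206 mm above the worktop.
- lever_pivot (a point): Point on the lever's vertical pivot axis, 215 mm above the worktop.
- balance_weight: Bystander: the balance weight to be fitted later by the helper: a 38 mm steel cylinder on a 100 mm threaded rod with a clamp block, lying on the worktop; origin under its middle.
- pepper_mill: Bystander: brown wooden pepper mill, 58 mm wide, 150 mm high; origin under its foot.
- spice_jar: Bystander: spice jar with a green cap, 46 mm wide, 106 mm high; origin under its foot.
- lemon: Bystander: lemon, 72 x 57 x 58 mm; origin under it.
- garlic: Bystander: garlic bulb, 50 mm; origin under it.
- flask: Bystander: grey steel travel flask with a black lid, 86 mm wide, 170 mm high; origin under its foot.

How it is judged:
On the way, in this order (a step that is already met when the one before it is completed fails the run):
1. the lever is thrown over and the spit is free of its drive (value of joint clutch_lever above 1.35 rad), for 0.2 s.
2. with the crank handle in the fingers, the spit has been turned through nearly a full turn (5.7 rad past crank-up, either way) ((value of joint spit above 5.7 rad or value of joint spit below -5.7 rad) and contact force between the fingers and crank_handle above 1 N), for 0.05 s.
At the end, for the whole second after the job is handed in: The roast's heavy side points straight down within about 17 degrees (0.3 rad), the fingers grip the crank handle (more than 3 N), the spit is still (under 0.1 rad/s), and the lever is still over (past 1.3 of its 1.5 rad) (angle between heavy_side's own z axis and vertical below 0.3 rad and contact force between the fingers and crank_handle above 3 N and velocity of joint spit between -0.1 and 0.1 rad/s and value of joint clutch_lever above 1.3 rad); the arm keeps its last pose, push and grip.
It fails at once if the roast is touched (contact force between any of the fingers, the arm and roast above 0.5 N).
It fails at once if a bystander is pushed more than 30 mm (distance of any of balance_weight, pepper_mill, spice_jar, lemon, garlic, flask from where it was at the start of the episode above 0.03 m).
It also fails if it takes over 72 s, if anything falls off the work surface, if the arm or the gripper's body presses on something with over 40 N, if the wrist force passes 120 N, or if a joint passes its speed limit or range.

## Robot

A 6-joint arm with a two-finger parallel gripper is mounted at the origin on a cart in front of the work surface, level with it; the furniture and walls round the work are solid. World frame = base frame: x ahead of the robot, y to its left, z up, the work surface at z = 0. Lengths are in m, angles in rad, forces in N, time in s.
With the tool pointing down it reaches from about 0.375 to 0.975 m from the base axis. Payload 3.8 kg.
Tool frame: the origin (TCP) lies at the very end of the fingers, on their centre line; the grasp point (between the pads) lies 19 mm behind it; z points along the fingers, y is the line along which they close (so a half turn about z gives the same grasp; the last joint's range is limited). The gripper opens to 85 mm and grips with 20 to 120 N. Pads are 22 mm wide; open, the fingers measure 114 mm over their backs; the gripper's body (76 mm by 85 mm) begins 54 mm behind the grasp point. The pads swing forward as they close: fully open they stand 13 mm farther back than shut.
Start: joints at [-1.322, 0.264, 1.604, -0, 1.274, -0.037], TCP at [0.19, -0.648, 0.231] pointing down, gripper open.
Joint ranges: [-2.63, 2.63], [-0.94, 2.18], [0.31, 2.57], [-1.31, 4.45], [0, 2.66], [-2.55, 2.55]. Speed limits (rad/s): [2.57, 2.57, 3.14, 3.14, 3.14, 3.14].

## Interface

Orientations are given as a rotation vector (axis times angle).
In Python, from workcell import bot gives the robot as it stands.
- The arm moves only by the shell command python3 -m creep 'ROWS' [FORCE]. ROWS is JSON, a list of rows, each a list of 5 numbers: the shift along the tool's x, y, z in units of 0.05 m (1.0 is 0.05 m), then the turn about the tool's z in units of 0.1 rad (1.0 is 0.1 rad), then the opening, from 0 (shut) to 1 (fully open). In form: [[tx, ty, tz, spin, hand], ...]. A call has 1 to 20 rows; each row shifts and turns the commanded pose from where the row before left it, along the tool's axes as they then stand; what a row does not reach is not made up. A row lasts 1/8 s, in which the tool goes at most 62.5 mm and 10.7 degrees, less where a joint would pass 70% of its speed; a pose out of reach is approached as far as the arm can. A call with a number of a shift or a turn outside -1 to 1 is refused whole. A call with a gripper value outside its range is refused whole. The fingers move at their own pace and stop on an object; FORCE is the grip in N (left out, the last holds). Time passes only in rows, so rows that do not move let the fingers close. It gives the time, the measured TCP pose, the force, the opening and the grip force at its end, in the units of the state.
- bot.read_state(): the state, without advancing time (a new reading comes with each control period).
- bot.read_camera(name): name is "scene" or "top"; returns a dict with "pixels" (384x512x3 uint8, red, green, blue), "vfov" (degrees; the focal length in pixels is half the picture's height over the tangent of half this angle, whatever the lens; pixels are square), "cx", "cy" (the principal point, pixels), "dist_coeffs" ([k1, k2, p1, p2, k3] as OpenCV has them; the pictures are not rectified), "world_to_cam" (4x4, takes a point from world to camera coordinates). Camera axes: x right, y down, z forward; pixel columns grow to the right and rows downward; lengths in m; the calibration is good to about 2 mm. A picture is of the moment at which its call begins. There is no depth.
- bot.finish_job(): hands the job in; it is judged then, once.
Trained networks look in a picture, given as the dict that the camera call returned (one of the last four; its "shot" number tells which), for a name from the list of things; names that differ only in an ending like _2 or _b are one class to them, and where a whole thing is asked for, a point or a joint stands for the part that bears it (a point fixed in the world has none). Each returns a list of dicts, best first, with "score" (0 to 1); they miss things now and then, are a little off and sometimes report something else, mostly with a low value. They report only what shows in the picture. A call takes as long as a camera call.
- bot.look_for(target, picture): "bbox" ([left, top, right, bottom] in pixels, round what is visible of it).
- bot.regions_of(target, picture): "mask" (384x512 bool, what is visible of it) and "bbox" ([left, top, right, bottom] in pixels, round what is visible of it).
The state is a dict: "time": time; "q": joint angles; "joint_vel": joint speeds; "joint_torque": joint torques, N m; "tool_pos": TCP position; "tcp_rot": TCP orientation; "wrist_force": force on the tool from outside, world axes, zero at the start; "torque": the same for the moment, N m; "width": opening from 0.0 (shut) to 1.0 (fully open); "grip_force": force on a finger pad.
Only numpy, scipy, OpenCV 4.12 (cv2) and the standard library are available. Lean on these libraries where they do the work, as an engineer would, in place of code of your own. Each camera call takes 0.05 s, during which the arm holds its last target. There are 200 camera calls.

## Working session

There is one attempt and no reset: what is moved stays moved. The work goes in short steps, Python scripts to look and compute and a shell command to move; the robot and the scene stay as the last step left them, time stands still between calls to the robot, and variables do not carry over. Pictures are saved under pics/ and viewed, at most 10 in all, crops included, and the job is handed in when it is done.

```bash
mkdir -p pics; cat > h.py <<'E'
import numpy as np, cv2
from workcell import bot
def cam(p):
    f=192/np.tan(np.radians(p["vfov"])/2)
    return np.array([[f,0,p["cx"]],[0,f,p["cy"]],[0,0,1]]),np.array(p["dist_coeffs"],float),np.array(p["world_to_cam"])
def proj(p,X):
    K,d,T=cam(p); return cv2.projectPoints(np.array(X,float).reshape(-1,1,3),cv2.Rodrigues(T[:3,:3])[0],T[:3,3],K,d)[0].reshape(-1,2)
def atz(p,uv,z):
    K,d,T=cam(p); n=cv2.undistortPoints(np.array([[uv]],float),K,d)[0,0]
    R=T[:3,:3];c=-R.T@T[:3,3];r=R.T@np.array([*n,1]); return c+r*(z-c[2])/r[2]
def cen(m):
    ys,xs=np.nonzero(m); return xs.mean(),ys.mean()
E
python3 - <<'E'
from h import *
print(bot.read_state())
ims=[]
for n in("scene","top"):
    p=bot.read_camera(n); cv2.imwrite(f"pics/{n}0.png",p["pixels"][:,:,::-1])
    K,d,T=cam(p); print(n,K[0,0],"cam at",-T[:3,:3].T@T[:3,3])
    for t in("rotisserie","crank_handle","lever_knob","clutch_lever","roast","spit","pepper_mill","spice_jar","flask","lemon","garlic","balance_weight"):
        for r in bot.regions_of(t,p)[:1]:
            c=cen(r["mask"]); print(t,round(r["score"],2),np.round(r["bbox"]),np.round(c,1),{"lever_knob":atz(p,c,.23),"crank_handle":atz(p,c,.188),"roast":atz(p,c,.14)}.get(t,atz(p,c,.04)).round(3))
E
```

```text
{'time': 0.0, 'q': array([-1.32189648e+00,  2.64765102e-01,  1.60537982e+00, -6.56362445e-06,
        1.27366040e+00, -3.69080319e-02]), 'joint_vel': array([-4.04299382e-05, -5.11650465e-04, -2.77948915e-05, -3.25849626e-04,
        5.73018672e-04, -4.13654973e-04]), 'joint_torque': array([-6.56422144e-04, -5.15110624e+01, -3.67316294e+01, -7.24939895e-07,
        1.30054518e-02, -1.51886729e-05]), 'tool_pos': array([ 0.19011786, -0.64692198,  0.22995081]), 'tcp_rot': array([-3.10739151e+00, -4.47109237e-01,  3.77250726e-04]), 'wrist_force': array([-0.3349892 ,  0.40626798,  0.17077418]), 'torque': array([-0.03356562,  0.01032112,  0.0132838 ]), 'grip_force': 0.0, 'width': 1.0038632839080917}
scene 425.1199679414314 cam at [ 0.01415296 -1.30695569  1.27847342]
rotisserie 0.74 [199. 139. 257. 213.] [226.5 177.9] [0.545 0.189 0.04 ]
crank_handle 0.6 [240. 180. 248. 193.] [243.3 184.4] [ 0.529 -0.058  0.188]
lever_knob 0.74 [249. 248. 260. 279.] [253.4 262.5] [ 0.384 -0.486  0.23 ]
roast 0.72 [222. 156. 244. 189.] [230.6 171.4] [0.536 0.105 0.14 ]
spit 0.88 [222. 156. 248. 190.] [232.2 
[... 612 characters left out ...]
0.73 [128. 192. 140. 219.] [132.3 205.4] [0.507 0.242 0.23 ]
clutch_lever 0.55 [124. 193. 138. 220.] [132.5 204.5] [0.529 0.299 0.04 ]
roast 0.7 [164. 181. 216. 216.] [188.7 198.5] [0.537 0.094 0.14 ]
spit 0.95 [160. 180. 247. 215.] [194.3 198.6] [0.548 0.092 0.04 ]
pepper_mill 0.76 [313. 221. 340. 236.] [327.5 228.4] [ 0.444 -0.354  0.04 ]
spice_jar 0.46 [302. 244. 316. 255.] [309.7 250.2] [ 0.373 -0.293  0.04 ]
flask 0.66 [104. 118. 144. 155.] [125.5 136.4] [0.765 0.332 0.04 ]
lemon 0.74 [156. 182. 248. 216.] [194.2 198.7] [0.547 0.092 0.04 ]
garlic 0.69 [363. 227. 377. 239.] [369.9 231.1] [ 0.435 -0.494  0.04 ]
balance_weight 0.48 [277. 225. 299. 256.] [285.3 241.9] [ 0.401 -0.213  0.04 ]
```

View pics/scene0.png

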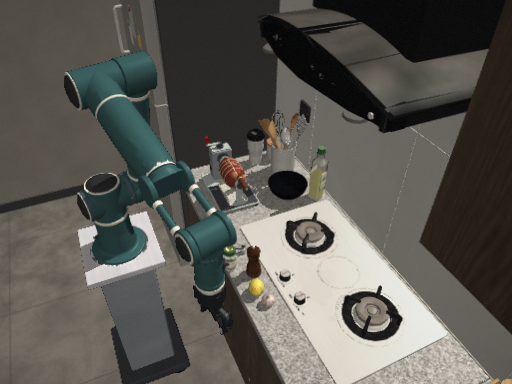

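View pics/top0.png

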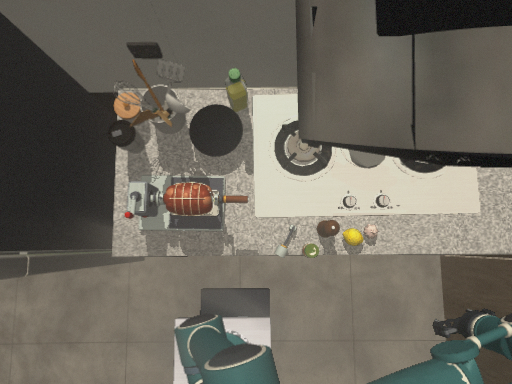

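Scene and top views: the rotisserie stands at the left. In the top view the red knob is at about (128,214), the roast at (189,198) and the wooden grip at (236,199). Next I'll enlarge and measure.

```bash
python3 - <<'E'
from h import *
a=cv2.imread("pics/top0.png")[165:245,115:260]; a=cv2.resize(a,None,fx=5,fy=5,interpolation=cv2.INTER_CUBIC); 
b=cv2.imread("pics/scene0.png")[125:220,190:275]; b=cv2.resize(b,None,fx=400/95,fy=400/95,interpolation=cv2.INTER_CUBIC)
cv2.imwrite("pics/c1.png",a);cv2.imwrite("pics/c2.png",b)
for n in("top","scene"):
    p=bot.read_camera(n); im=p["pixels"].astype(int)
    hsv=cv2.cvtColor(p["pixels"],cv2.COLOR_RGB2HSV)
    m=((hsv[...,0]<6)|(hsv[...,0]>174))&(hsv[...,1]>190)&(hsv[...,2]>90)
    k,l,s,c=cv2.connectedComponentsWithStats(m.astype(np.uint8))
    for i in range(1,k):
        if s[i,4]>8: print(n,s[i],c[i],atz(p,c[i],.235).round(4))
    for t in("crank_handle","roast"):
        r=bot.regions_of(t,p)[0]; ys,xs=np.nonzero(r["mask"])
        print(t,cen(r["mask"]),cv2.minAreaRect(np.stack([xs,ys],1).astype(np.float32)))
E
```

```text
crank_handle (np.float64(328.2590361445783), np.float64(227.98192771084337)) ((328.0, 227.5), (17.0, 22.0), 90.0)
roast (np.float64(188.38341968911917), np.float64(198.82531458179128)) ((187.5, 198.5), (33.0, 47.0), 90.0)
scene [205 136   4   8  21] [206.0952381  139.47619048] [0.4785 0.2508 0.235 ]
crank_handle (np.float64(242.62337662337663), np.float64(183.03896103896105)) ((242.7692108154297, 183.15383911132812), (14.422204971313477, 5.547001838684082), 56.3099365234375)
roast (np.float64(230.36699029126214), np.float64(171.66407766990292)) ((230.59048461914062, 172.09954833984375), (28.117719650268555, 23.20720863342285), 47.72631072998047)
```

View pics/c1.png

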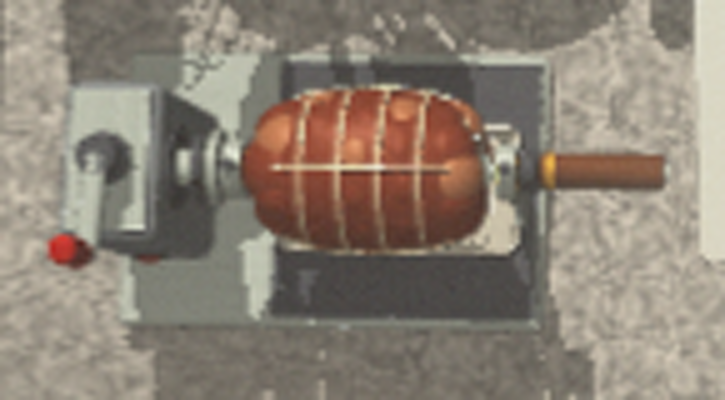

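View pics/c2.png

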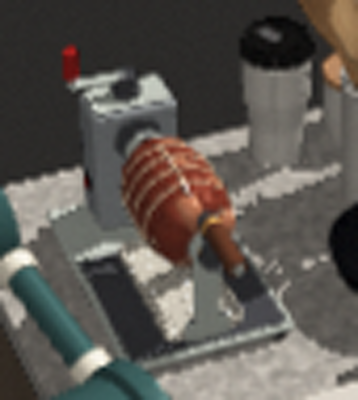

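Crops: in the top image the knob top is at (128,214.6), the pivot at (135.4,195.8), and the grip runs from (223.5,199) to (247.6,199). In the scene image the knob is at (206.1,139.5) and the grip's far end is near (246,190). The machine's yaw is close to 0.

```bash
python3 - <<'E'
from h import *
t=bot.read_camera("top"); s=bot.read_camera("scene")
def tri(a,b):
    P=[];n=[]
    for p,u in((t,a),(s,b)):
        K,d,T=cam(p); P.append(T[:3]); n.append(cv2.undistortPoints(np.array([[u]],float),K,d)[0,0])
    X=cv2.triangulatePoints(P[0],P[1],n[0].reshape(2,1),n[1].reshape(2,1)).ravel(); X=X[:3]/X[3]
    return X.round(4),(proj(t,X)-a).round(1),(proj(s,X)-b).round(1)
print("tip",tri((247.5,198.9),(247,190.5)),tri((247.5,198.9),(248.3,193)))
print("mid",tri((235.7,198.8),(243.3,184)))
print("knob",atz(t,(128,214.6),.248),tri((128,214.6),(206.1,138.5)))
print("pivot",atz(t,(135.4,195.8),.215),atz(t,(135.4,195.8),.225))
for u in((223.5,198.9),(247.5,198.9)): print("grip",atz(t,u,.188))
for u in((224.8,176.5),(224.3,229.3),(140.4,229.3)): print("plate",atz(t,u,.01))
for u in((188.4,198.8),): print("roast",atz(t,u,.14),atz(t,u,.16))
# gearbox front-left etc top corners
for u in((129.3,182.5),(145.3,182.3),(144.8,213)): print("gear",atz(t,u,.182))
E
```

```text
tip (array([ 0.5302, -0.091 ,  0.1808]), array([[ 0.1, -0.3]]), array([[-0.2,  0. ]])) (array([ 0.5337, -0.0913,  0.1664]), array([[ 0.3, -0.9]]), array([[-0.7,  0.1]]))
mid (array([ 0.5295, -0.0556,  0.1886]), array([[ 0. , -0.1]]), array([[-0.1,  0. ]]))
knob [0.47937004 0.24837758 0.248     ] (array([0.4795, 0.2511, 0.2398]), array([[-0.1,  0.2]]), array([[ 0.1, -0. ]]))
pivot [0.53722302 0.23896313 0.215     ] [0.53599255 0.23599891 0.225     ]
grip [ 0.52909797 -0.01863477  0.188     ]
grip [ 0.52855337 -0.09093659  0.188     ]
plate [ 0.62759092 -0.00840492  0.01      ]
plate [ 0.44502568 -0.00732777  0.01      ]
plate [0.44724892 0.27874152 0.01      ]
roast [0.53571136 0.09513897 0.14      ] [0.53341797 0.09180108 0.16      ]
gear [0.58219624 0.26864859 0.182     ]
gear [0.58244318 0.22005679 0.182     ]
gear [0.4888824  0.21869432 0.182     ]
```

Measured, with every point near its given height and size:
- Machine origin is about (0.536, 0.096), yaw about -0.007.
- Knob is at (0.478, 0.249), pivot at (0.537, 0.239).
- Grip point is at (0.529, -0.062, 0.19).

Now I'll move toward the lever.

```bash
python3 -m creep '[[0,0,-1,1,1],[0,0,-1,1,1],[0,0,-0.4,0.93,1],[0.69,-0.78,0,0,1],[0.69,-0.78,0,0,1],[0.69,-0.78,0,0,1],[0.69,-0.78,0,0,1],[0.69,-0.78,0,0,1],[0.69,-0.78,0,0,1],[0.69,-0.78,0,0,1],[0.69,-0.78,0,0,1],[0.69,-0.78,0,0,1]]' 60
```

```text
time: 3.2
tool_pos: [0.5043, -0.2975, 0.3515]
tcp_rot: [3.141, -0.011, 0.001]
wrist_force: [0.5, 0.5, -0.7]
width: 1.002
grip_force: 0.0
```

```bash
python3 -m creep '[[-0.04,-0.84,0,0,1],[-0.04,-0.84,0,0,1],[-0.04,-0.84,0,0,1],[-0.04,-0.84,0,0,1],[-0.04,-0.84,0,0,1],[-0.04,-0.84,0,0,1],[-0.04,-0.84,0,0,1],[-0.04,-0.84,0,0,1],[-0.04,-0.84,0,0,1],[-0.04,-0.84,0,0,1],[-0.04,-0.84,0,0,1],[-0.04,-0.84,0,0,1],[-0.04,-0.84,0,0,1],[0,0,0,0,1]]'
```

```text
time: 4.95
tool_pos: [0.4807, 0.2497, 0.3511]
tcp_rot: [-3.141, 0.005, 0.001]
wrist_force: [0.1, -0.5, 0.0]
width: 0.999
grip_force: 0.0
```

```bash
python3 -m creep '[[-0.05,0,0.68,0,1],[0,0,0.68,0,1],[0,0,0.68,0,1],[0,0,0.68,0,1],[0,0,0,0,0],[0,0,0,0,0],[0,0,0,0,0],[0,0,0,0,0],[0,0,0,0,0]]' 60; python3 - <<'E'
from h import *
for n in("scene",):
    p=bot.read_camera(n); cv2.imwrite("pics/s1.png",cv2.resize(p["pixels"][100:220,170:290,::-1],None,fx=5,fy=5))
E
```

```text
time: 6.08
tool_pos: [0.4798, 0.2495, 0.2179]
tcp_rot: [-3.137, 0.011, -0.005]
wrist_force: [-0.2, 5.7, 3.6]
width: 0.191
grip_force: 58.4
```

View pics/s1.png

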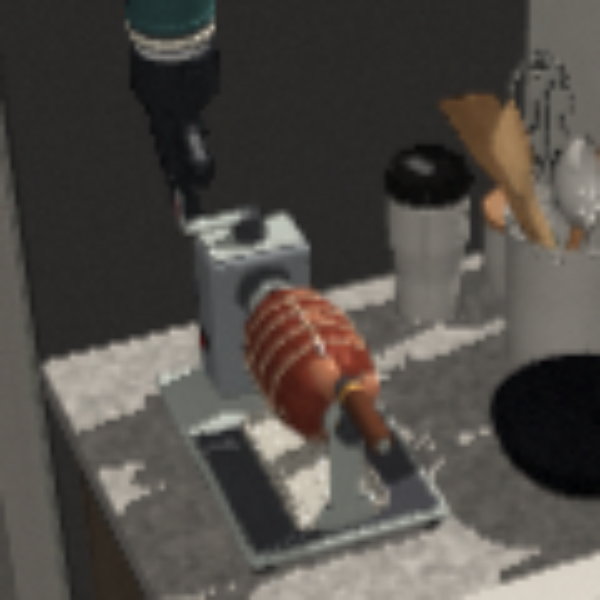

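The fingers hold the red knob (opening 16 mm). Now I'll lead it round the arc.

```bash
python3 -m creep '[[0.04,-0.175,0,0,0],[0.066,-0.167,0,0,0],[0.09,-0.156,0,0,0],[0.112,-0.14,0,0,0],[0.132,-0.122,0,0,0],[0.149,-0.1,0,0,0],[0.162,-0.078,0,0,0],[0.172,-0.052,0,0,0],[0.178,-0.026,0,0,0],[0,0,0,0,0],[0,0,0,0,0]]'
```

```text
time: 7.5
tool_pos: [0.5333, 0.3055, 0.2179]
tcp_rot: [-3.128, 0.01, -0.001]
wrist_force: [-5.8, 20.0, 2.0]
width: 0.186
grip_force: 59.2
```

```bash
python3 -m creep '[[0.08,-0.08,0,0,0],[0.08,0,0,0,0],[0,0,0,0,0]]'
```

```text
time: 7.88
tool_pos: [0.5412, 0.3072, 0.2177]
tcp_rot: [-3.132, 0.011, 0.001]
wrist_force: [-7.4, 14.3, 4.2]
width: 0.185
grip_force: 58.3
```

```bash
python3 -m creep '[[0.08,0,0,0,0],[0.08,0,0,0,0],[0,0,0,0,0]]'
```

```text
time: 8.25
tool_pos: [0.549, 0.3078, 0.2177]
tcp_rot: [-3.131, 0.012, 0.001]
wrist_force: [-7.1, 15.6, 3.4]
width: 0.176
grip_force: 57.2
```

```bash
python3 -m creep '[[0,0,0,0,1],[0,0,0,0,1],[0,0,0,0,1],[0,0,0,0,1],[0,0,-1,0,1],[0,0,-1,0,1],[0,0,-0.6,0,1],[-1,0,0,0,1],[-1,0,0,0,1],[-1,0.5,0,0,1],[0,1,0,0,1],[0,1,0,0,1],[0,1,0,0,1]]'; python3 - <<'E'
from h import *
p=bot.read_camera("top"); cv2.imwrite("pics/t1.png",cv2.resize(p["pixels"][160:250,100:260,::-1],None,fx=5,fy=5,interpolation=cv2.INTER_CUBIC))
E
```

```text
time: 9.88
tool_pos: [0.3985, 0.1262, 0.3455]
tcp_rot: [3.141, -0.01, 0.002]
wrist_force: [1.1, -0.4, 0.3]
width: 1.0
grip_force: 0.0
```

View pics/t1.png

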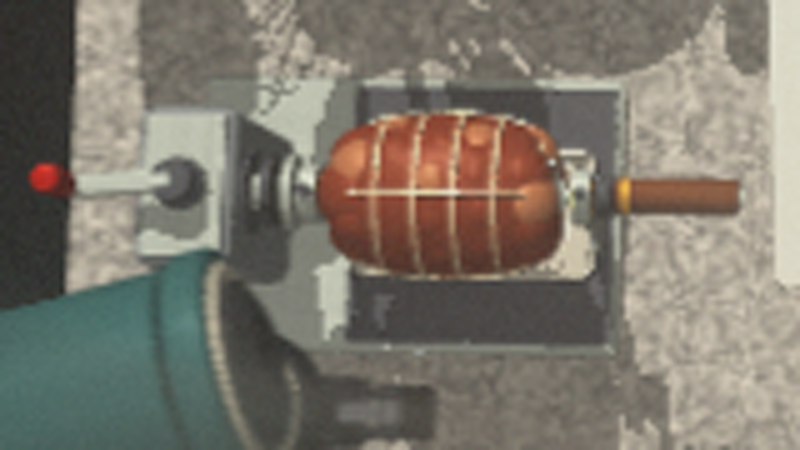

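The lever is fully over: it points to +y, with the knob at about (109,195.6) and the pivot at (135.6,196.4). Next is the crank.

```bash
python3 - <<'E'
from h import *
s=bot.read_state(); print(s["q"].round(2))
p=bot.read_camera("top")
print(atz(p,(108.6,195.2),.248),atz(p,(135.2,196),.22))
for u in((224.3,198.6),(247.5,198.8)): print("grip",atz(p,u,.1895))
E
```

```text
[ 0.24 -0.29  1.95 -0.01  1.49  1.82]
[0.53549497 0.30591671 0.248     ] [0.53602079 0.23804715 0.22      ]
grip [ 0.52981721 -0.02116084  0.1895    ]
grip [ 0.52868596 -0.09097181  0.1895    ]
```

```bash
python3 -m creep '[[0,0,0,-1,1],[0,0,0,-1,1],[0,0,0,-1,1],[0,0,0,-1,1],[0,0,0,-1,1],[0,0,0,-1,1],[0,0,0,-1,1],[0,0,0,-1,1],[0,0,0,-1,1],[0,0,0,-1,1],[0,0,0,-1,1],[0,0,0,-1,1],[0,0,0,-1,1],[0,0,0,-1,1],[0,0,0,-1,1],[0,0,0,-0.71,1]]'; python3 -m creep '[[-0.94,0.65,0,0,1],[-0.94,0.65,0,0,1],[-0.94,0.65,0,0,1],[-0.94,0.65,0,0,1],[0,0,0,0,1],[0,0,0,0,1]]'
```

```text
time: 11.98
tool_pos: [0.3989, 0.1283, 0.3452]
tcp_rot: [-2.226, -2.216, -0.0]
wrist_force: [0.2, -0.7, 0.4]
width: 1.0
grip_force: 0.0
time: 12.72
tool_pos: [0.5275, -0.0607, 0.3448]
tcp_rot: [-2.229, -2.212, 0.0]
wrist_force: [0.2, 0.6, 0.4]
width: 1.0
grip_force: 0.0
```

```bash
python3 -m creep '[[-0.04,0.03,0.87,0,1],[0,0,0.87,0,1],[0,0,0.87,0,1],[0,0,0.87,0,1],[0,0,0,0,1],[0,0,0,0,0],[0,0,0,0,0],[0,0,0,0,0],[0,0,0,0,0],[0,0,0,0,0]]' 60; python3 - <<'E'
from h import *
p=bot.read_camera("scene"); cv2.imwrite("pics/s2.png",cv2.resize(p["pixels"][120:220,190:290,::-1],None,fx=5,fy=5))
E
```

```text
time: 13.98
tool_pos: [0.5287, -0.0635, 0.1725]
tcp_rot: [-2.23, -2.213, 0.001]
wrist_force: [-5.2, -1.2, 5.1]
width: 0.237
grip_force: 58.4
```

View pics/s2.png

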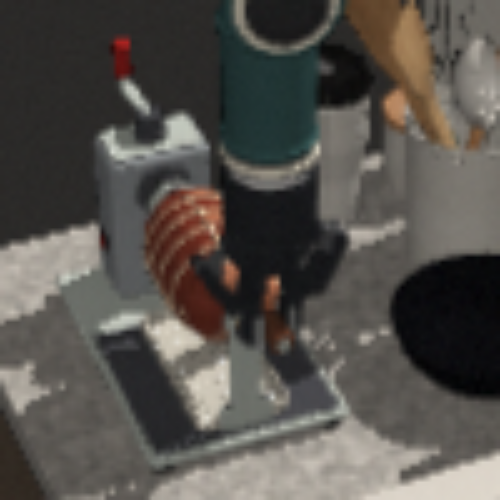

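The fingers hold the wooden grip (opening 20 mm). Now I'll turn it and log the tangential force at the end of each call.

```bash
cat > f.py <<'E'
from h import *
import json,os
s=bot.read_state(); P=s["tool_pos"]; F=s["wrist_force"]
x,z=P[0]-.535,P[2]+.019-.14
a=np.arctan2(x,z); Ft=-(F[0]*np.cos(a)-F[2]*np.sin(a)); Fr=F[0]*np.sin(a)+F[2]*np.cos(a)
v=s["joint_vel"]
print("t",round(s["time"],2),"s",round(a,3),"r",round(np.hypot(x,z)*1e3,1),"Ft",round(Ft,2),"Fr",round(Fr,2),"y",P[1].round(4),"grip",round(s["grip_force"],1))
open("log.txt","a").write(f"{a} {Ft} {Fr}\n")
E
python3 -m creep '[[0,0.15,-0.008,0,0],[0,0.149,0.014,0,0],[0,0.145,0.036,0,0],[0,0.138,0.058,0,0],[0,0.128,0.078,0,0]]' >/dev/null; python3 f.py
```

```text
t 14.65 s 0.583 r 50.2 Ft 10.43 Fr -0.67 y -0.0642 grip 58.4
```

```bash
python3 -m creep '[[0,0.115,0.096,0,0],[0,0.1,0.112,0,0],[0,0.082,0.126,0,0]]' >/dev/null; python3 f.py; python3 -m creep '[[0,0.062,0.137,0,0],[0,0.041,0.144,0,0]]' >/dev/null; python3 f.py;  python3 -m creep '[[0,0.019,0.149,0,0],[0,-0.004,0.15,0,0],[0,-0.026,0.148,0,0]]' >/dev/null; python3 f.py;python3 -m creep '[[0,-0.048,0.142,0,0],[0,-0.068,0.133,0,0]]' >/dev/null; python3 f.py
```

```text
t 15.03 s 1.039 r 49.0 Ft 9.64 Fr -4.54 y -0.0645 grip 58.5
t 15.28 s 1.347 r 48.3 Ft 8.98 Fr -7.93 y -0.0646 grip 58.6
t 15.65 s 1.813 r 47.7 Ft 7.03 Fr -13.14 y -0.0646 grip 58.9
t 15.9 s 2.113 r 47.7 Ft 5.6 Fr -17.15 y -0.0644 grip 59.2
```

```bash
python3 -m creep '[[0,-0.11,0.1,0,0],[0,-0.127,0.087,0,0],[0,-0.12,0.09,0,0]]' >/dev/null; python3 f.py; python3 -m creep '[[0,-0.132,0.072,0,0],[0,-0.141,0.051,0,0]]' >/dev/null; python3 f.py
```

```text
t 16.27 s 2.504 r 46.8 Ft 3.88 Fr 0.29 y -0.0642 grip 58.6
t 16.52 s 2.896 r 47.3 Ft 2.44 Fr 0.68 y -0.0639 grip 58.9
```

```bash
python3 -m creep '[[0,-0.147,0.029,0,0],[0,-0.15,0.007,0,0],[0,-0.149,-0.015,0,0]]' >/dev/null; python3 f.py; python3 -m creep '[[0,-0.145,-0.038,0,0],[0,-0.138,-0.059,0,0]]' >/dev/null; python3 f.py; python3 -m creep '[[0,-0.128,-0.079,0,0],[0,-0.114,-0.097,0,0],[0,-0.099,-0.113,0,0]]' >/dev/null; python3 f.py
```

```text
t 16.9 s -2.894 r 48.5 Ft 2.28 Fr 1.3 y -0.0633 grip 58.9
t 17.15 s -2.586 r 49.4 Ft 1.93 Fr 1.98 y -0.0629 grip 58.9
t 17.52 s -2.137 r 50.8 Ft 2.84 Fr 2.36 y -0.0626 grip 58.8
```

```bash
python3 -m creep '[[0,-0.081,-0.127,0,0],[0,-0.061,-0.137,0,0]]' >/dev/null; python3 f.py; python3 -m creep '[[0,-0.04,-0.145,0,0],[0,-0.018,-0.149,0,0],[0,0.005,-0.15,0,0]]' >/dev/null; python3 f.py; python3 -m creep '[[0,0.027,-0.147,0,0],[0,0.049,-0.142,0,0]]' >/dev/null; python3 f.py; python3 -m creep '[[0,0.07,-0.133,0,0],[0,0.089,-0.121,0,0],[0,0.106,-0.106,0,0]]' >/dev/null; python3 f.py
```

```text
t 17.77 s -1.844 r 51.7 Ft 3.52 Fr 2.45 y -0.0625 grip 58.8
t 18.15 s -1.412 r 52.8 Ft 5.78 Fr 0.97 y -0.0624 grip 58.8
t 18.4 s -1.128 r 53.2 Ft 6.37 Fr 0.39 y -0.0626 grip 58.8
t 18.77 s -0.713 r 53.5 Ft 7.75 Fr -2.3 y -0.0628 grip 58.8
```

```bash
python3 -m creep '[[0,0.12,-0.089,0,0],[0,0.132,-0.07,0,0]]' >/dev/null; python3 f.py; python3 -m creep '[[0,0.141,-0.05,0,0],[0,0.147,-0.028,0,0]]' >/dev/null; python3 f.py;  python3 -m creep '[[0,0.15,-0.006,0,0],[0,0.15,0.01,0,0]]' >/dev/null; python3 f.py
python3 - <<'E'
import numpy as np
from scipy.optimize import least_squares
L=np.loadtxt("log.txt"); a,F=L[:,0],L[:,1]
# recentre: fit circle
x=0
M=np.c_[np.ones_like(a),np.sin(a),np.cos(a)]
c,res,_,_=np.linalg.lstsq(M,F,rcond=None); print(c,np.hypot(c[1],c[2]),(F-M@c).round(1))
# F = c0 - A sin(s+d)
d=np.arctan2(-c[2],-c[1]); s=np.pi-d; print("heavy down at s=",s, s%(2*np.pi))
E
```

```text
t 19.02 s -0.451 r 53.2 Ft 9.99 Fr -3.15 y -0.0631 grip 58.9
t 19.27 s -0.179 r 52.7 Ft 10.19 Fr -2.45 y -0.0634 grip 59.2
t 19.52 s 0.104 r 52.0 Ft 10.28 Fr -4.08 y -0.0637 grip 59.3
[6.31100519 1.5921115  4.07639812] 4.376281600311889 [-0.2 -0.1  0.2  0.2  0.  -0.1 -0.3  0.3 -0.1  0.1 -0.2  0.4 -0.2 -0.6
  0.7  0.1 -0.2]
heavy down at s= 5.084738150636656 5.084738150636656
```

Clean sinusoid: drag 6.3 N, amplitude 4.4 N, heavy side down at s ≈ -1.2. I'll refit with the circle's true centre and turn back.

```bash
python3 - <<'E'
import numpy as np
L=np.loadtxt("log.txt"); a,F,Fr=L.T
r=np.array([50.2,49,48.3,47.7,47.7,46.8,47.3,48.5,49.4,50.8,51.7,52.8,53.2,53.5,53.2,52.7,52])
x,z=r*np.sin(a),r*np.cos(a)
c=np.linalg.lstsq(np.c_[2*x,2*z,np.ones(17)],x*x+z*z,rcond=None)[0]; R=np.sqrt(c[2]+c[0]**2+c[1]**2)
print("centre",c[:2],"R",R)
fx=-F*np.cos(a)+Fr*np.sin(a); fz=F*np.sin(a)+Fr*np.cos(a)
b=np.arctan2(x-c[0],z-c[1]); G=-(fx*np.cos(b)-fz*np.sin(b))
k=np.linalg.lstsq(np.c_[np.ones(17),np.sin(b),np.cos(b)],G,rcond=None)[0]
print(k,"down at",np.pi-np.arctan2(-k[2],-k[1])-2*np.pi)
s=open("f.py").read().replace(".535",f"{.535+c[0]/1e3:.4f}").replace(".019-.14",f".019-{.14+c[1]/1e3:.4f}"); open("f.py","w").write(s)
E
python3 f.py
python3 -m creep '[[0,-0.15,-0.007,0,0],[0,-0.149,0.015,0,0],[0,-0.145,0.037,0,0],[0,-0.138,0.058,0,0],[0,-0.128,0.078,0,0]]' >/dev/null; python3 f.py
python3 -m creep '[[0,-0.115,0.097,0,0],[0,-0.099,0.113,0,0],[0,-0.081,0.126,0,0]]' >/dev/null; python3 f.py
```

```text
centre [-2.29652887  2.15714486] R 50.17200700755373
[6.2191321  1.48278597 4.05258432] down at -1.2200393983430144
t 19.52 s 0.154 r 50.1 Ft 10.07 Fr -4.59 y -0.0637 grip 59.3
t 20.15 s -0.516 r 49.6 Ft -2.94 Fr 4.42 y -0.0631 grip 60.5
t 20.52 s -1.017 r 49.4 Ft -4.75 Fr 11.26 y -0.0627 grip 61.0
```

```bash
python3 -m creep '[[0,-0.07,0.097,0,0],[0,-0.06,0.1,0,0],[0,0,0,0,0],[0,0,0,0,0],[0,0,0,0,0]]' >/dev/null; python3 f.py
```

```text
t 21.15 s -1.268 r 49.9 Ft -5.12 Fr 5.35 y -0.0626 grip 60.6
```

```bash
python3 -m creep '[[0,0,0,0,0],[0,0,0,0,0],[0,0,0,0,0],[0,0,0,0,0]]' >/dev/null; python3 f.py; python3 -c "
from workcell import bot
print(bot.finish_job())"
```

```text
t 21.65 s -1.267 r 49.9 Ft -5.09 Fr 5.52 y -0.0625 grip 60.6
the job is handed in; nothing more can be done
None
```

The job is handed in, with no pass/fail result returned: the lever is fully over, the crank has been turned a full turn, and the hand still grips it at about 60 N, holding it steady at -1.27 rad against an estimated heavy-side-down angle of -1.22 (tolerance 0.3).

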